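Dock the gel tank, shut its safety cover and start the self-test

TASK

Set up the mini electrophoresis set and start its dry self-test before the buffer is poured, using only the fingertips to push and press: slide the clear, empty gel tank along the bench, squarely between the two guide arms of the white power unit, until it is fully home and both sprung contacts are pressed in; then swing the orange safety cover down fully shut over the tank, and only then press the green start button all the way down and let it go. Do not pick up or tip the tank, and leave the comb, small bottle, timer and pipette where they are.

Things in the scene. Friction and masses are not known exactly. Their poses are not given: they have to be found in the camera images.
- gel_tank: Loose clear acrylic mini gel tank (about 0.32 kg), an open trough with a black and a red post. Origin: centre of its underside; x across, y along its length. Walls from x = -0.034 to 0.035, y = -0.075 to 0.075, up to z = 0.056 (posts to 0.071, fittings 2 mm wider). Stands before the power unit, its -x side (with the posts) towards it, shifted sideways and turned up to 0.25 rad.
- dock: Fixed white power unit. Origin: on the bench under the middle of its front face; x into the housing (the way the tank is pushed), y left along the face. Housing x = 0 to 0.100, y = -0.093 to 0.093, up to z = 0.086. In front of the face two guide arms, 18 mm high, inner faces at y = -0.080 and 0.080, reach to x = -0.026 and then flare outwards to a mouth at x = -0.058, y = -0.093 and 0.093.
- home (a point): Where the tank's origin (centre of its underside) lies when the tank is fully home against the rubber stop pads of the power unit: x = -0.037, y = 0, z = 0 of the unit's frame; the tank then stands square, its x axis opposite to the unit's. Sideways the tank has about 5 mm of free play either way.
- contact_black (a joint): Brass sprung contact pin on the face of the power unit at y = -0.055, z = 0.040 of its frame, pressed in by the docking tank: 0 = out (9 mm proud of the face), 0.006 m = in flush with the stop pads, as a home tank holds it. Spring 60 N/m, 0.4 N at most.
- contact_red (a joint): The same contact pin at y = +0.055, in a red ring.
- cover (a joint): Clear orange safety cover hinged to the unit, rad: 0 = shut (level over the tank), 1.57 = upright, 1.95 = leaning back over the housing. Starts about upright. The hinge is stiff: it stays at any angle, 1 to 2 N at the free edge move it. Plate 162 mm wide along y, 4 mm thick, 89 mm from hinge to free edge; there an apron hangs 33 mm down and lands on the tank's wall if the tank is not home.
- cover_hinge (a point): Middle of the cover's hinge line, fixed to the power unit at x = -0.004, z = 0.081 of its frame; the hinge line runs along the unit's y.
- cover_edge (a point): Point in the middle of the cover's free edge on its upper (outer) face, which faces the housing side when the cover is upright; 84 mm from the hinge line. At z = 0.082 when shut.
- start_button (a joint): Green round start button on top of the power unit, in m: 0 = up, 0.005 = fully down; springs back; 4 N when fully down.
- start_button_top (a point): Centre of the start button's top face, 24 mm in diameter, pressed straight down. On the housing's top at x = 0.042, y = -0.048 of the unit's frame.
- gel_comb: Bystander: loose red gel comb lying on the bench, 30 x 84 x 8 mm; origin: centre of its underside.
- bottle_small: Bystander: loose small bottle with a blue cap, standing, 43 mm in diameter, 86 mm tall; origin: centre of its underside.
- timer: Bystander: loose white lab timer lying on the bench, 64 x 66 x 19 mm; origin: centre of its underside.
- pipette: Bystander: loose grey pipette lying on its side, 42 x 254 x 31 mm, long along its y; origin: centre of its underside.
Mind the look-alikes: they are no part of the job. What is shaped like the gel_tank but turquoise is not meant.

How it is judged:
On the way, in this order (a step that is already met when the one before it is completed fails the run):
1. the tank is home in the dock: both contact pins pressed in by more than 3 mm, the tank square to the unit within 0.05 rad (value of joint each of contact_black, contact_red above 0.003 m and angle between the x axis of gel_tank and the x axis of dock, either way round below 0.05 rad), for 0.2 s.
2. the cover is shut (below 0.05 rad) over the docked tank (all of step 1 and value of joint cover below 0.05 rad), for 0.2 s.
3. the start button is pressed down by more than 3.5 mm of its 5 mm with the cover shut and the tank docked (all of step 2 and value of joint start_button above 0.0035 m), for 0.05 s.
At the end, for the whole second after the job is handed in: Both contact pins are pressed in by more than 3 mm and the tank is square to the power unit within 0.05 rad, standing still on the bench; the cover is shut (below 0.05 rad); the start button has been pressed and is up again (below 1.5 mm) (all of step 2 and value of joint start_button below 0.0015 m and height (world z) of gel_tank below 0.01 m and linear speed of gel_tank below 0.01 m/s); the robot touches nothing.
It fails at once if the tank is lifted (more than 10 mm off the bench) or tipped (more than 0.15 rad) (height (world z) of gel_tank above 0.01 m or angle between gel_tank's own z axis and vertical above 0.15 rad).
It fails at once if the start button is pressed (beyond 2.5 mm) while the cover is not shut (above 0.06 rad) (value of joint start_button above 0.0025 m and value of joint cover above 0.06 rad).
It fails at once if the comb, small bottle, timer or pipette is moved by more than 25 mm (distance of any of gel_comb, bottle_small, timer, pipette from where it was at the start of the episode above 0.025 m).
It also fails if it takes over 64 s, if anything falls off the work surface, if the arm or the gripper's body presses on something with over 40 N, if the wrist force passes 120 N, or if a joint passes its speed limit or range.

ROBOT

A 6-joint arm with a two-finger parallel gripper is mounted at the origin on a cart in front of the work surface, level with it; the furniture and walls round the work are solid. World frame = base frame: x ahead of the robot, y to its left, z up, the work surface at z = 0. Lengths are in m, angles in rad, forces in N, time in s.
With the tool pointing down it reaches from about 0.35 to 0.975 m from the base axis. Payload 4.9 kg.
Tool frame: the origin (TCP) lies at the very end of the fingers, on their centre line; the grasp point (between the pads) lies 19 mm behind it; z points along the fingers, y is the line along which they close (so a half turn about z gives the same grasp; the last joint's range is limited). The gripper opens to 85 mm and grips with 20 to 120 N. Pads are 22 mm wide; open, the fingers measure 114 mm over their backs; the gripper's body (76 mm by 85 mm) begins 54 mm behind the grasp point. The pads swing forward as they close: fully open they stand 13 mm farther back than shut.
Start: joints at [1.077, 0.053, 1.613, -0, 1.476, -0.119], TCP at [0.229, 0.582, 0.231] pointing down, gripper open.
Joint ranges: [-3.01, 3.01], [-1.01, 2.22], [0.06, 2.58], [-1.02, 4.17], [0.09, 2.62], [-3.14, 3.14]. Speed limits (rad/s): [2.57, 2.57, 3.14, 3.14, 3.14, 3.14].

INTERFACE

Orientations are given as a unit quaternion [w, x, y, z].
In Python, from plant import manip gives the robot as it stands.
- The arm moves only by the tool play_rows, never from a script. Its argument "series" is a list that holds one entry, the list of rows, each a list of 7 numbers: the shift along the world's x, y, z in m, then the turn, a rotation vector about the world's x, y, z in degrees, then the opening, from 0 (shut) to 1 (fully open). In form: [[[dx, dy, dz, rx, ry, rz, grip], ...]]. A call has 1 to 10 rows; each row shifts and turns the commanded pose from where the row before left it; what a row does not reach is not made up. A row lasts 1/10 s, in which the tool goes at most 50 mm and 8.59 degrees, less where a joint would pass 70% of its speed; a pose out of reach is approached as far as the arm can. A call with a gripper value outside its range is refused whole. The fingers move at their own pace and stop on an object; the grip force is fixed at half the most. Time passes only in rows, so rows that do not move let the fingers close. It gives the time, the measured TCP pose, the force, the opening and the grip force at its end, in the units of the state.
- manip.state(): the state, without advancing time (a new reading comes with each control period).
- manip.grab_frame(name): name is "side" or "top" or "wrist"; returns a dict with "frame" (420x560x3 uint8, blue, green, red), "mtx" (3x3 intrinsics, pixels), "R" (3x3) and "t" (3): a world point X has camera coordinates R X + t. Camera axes: x right, y down, z forward; pixel columns grow to the right and rows downward; lengths in m; the calibration is good to about 2 mm. The wrist camera is an equidistant fisheye: a pixel r from the principal point sees the ray r / f radians off the axis. A picture is of the moment at which its call begins. There is no depth.
- manip.job_done(): hands the job in; it is judged then, once.
The state is a dict: "time": time; "joint_pos": joint angles; "joint_vel": joint speeds; "joint_efforts": joint torques, N m; "tool_pos": TCP position; "tool_rot": TCP orientation; "contact_force": force on the tool from outside, world axes, zero at the start; "ft_torque": the same for the moment, N m; "gripper_width": opening from 0.0 (shut) to 1.0 (fully open); "grasp_force": force on a finger pad.
Only numpy, scipy, OpenCV 4.12 (cv2) and the standard library are available. Lean on these libraries where they do the work, as an engineer would, in place of code of your own. Each camera call takes 0.05 s, during which the arm holds its last target. There are 200 camera calls.

## Working session

There is one attempt and no reset: what is moved stays moved. The work goes in short steps, Python scripts to look and compute and a tool call to move; the robot and the scene stay as the last step left them, time stands still between calls to the robot, and variables do not carry over. Pictures are saved under pics/ and viewed, at most 10 in all, crops included, and the job is handed in when it is done.

Besides the shell and the picture viewer there is one more tool, called by a JSON object that holds its "method" and its "body", one argument or row to a line. play_rows: Moves the arm, as the interface text tells. Its arguments: {"type":"object","properties":{"series":{"type":"array"}},"required":["series"]}

```bash
mkdir -p pics; ls; cat > h.py <<'E'
import numpy as np,cv2
from plant import manip
def ray(c,u,v):
    K,R,t=map(np.array,(c["mtx"],c["R"],c["t"]))
    d=R.T@np.linalg.inv(K)@np.array([u,v,1.0]); o=-R.T@t
    return o,d
def onz(c,u,v,z=0):
    o,d=ray(c,u,v); return o+d*(z-o[2])/d[2]
def proj(c,X):
    K,R,t=map(np.array,(c["mtx"],c["R"],c["t"])); p=K@(R@np.array(X,float)+t); return p[:2]/p[2]
E
python3 - <<'E'
from h import *
import pickle
s=manip.state();print(s)
for n in("top","side"):
    c=manip.grab_frame(n);f=np.array(c["frame"]);cv2.imwrite(f"pics/{n}0.png",cv2.resize(f,(800,600),interpolation=cv2.INTER_CUBIC));pickle.dump(c,open(n+"0.pkl","wb"))
    print(n,-np.array(c["R"]).T@np.array(c["t"]))
E
```

```text
pics
{'time': 0.0, 'joint_pos': array([ 1.07695550e+00,  5.33835868e-02,  1.61430719e+00,  1.83304983e-05,
        1.47598004e+00, -1.19023650e-01]), 'joint_vel': array([-0.00243106, -0.00095446,  0.00086275, -0.00121864, -0.00039453,
        0.00110758]), 'joint_efforts': array([-9.59396784e-04, -3.93675506e+01, -3.70180464e+01, -2.05807919e-04,
        7.04025166e-03,  2.32496791e-05]), 'tool_pos': array([0.22852527, 0.58105344, 0.23003856]), 'tool_rot': array([-3.22146428e-04,  1.86314245e-01,  9.82489655e-01, -9.87924594e-04]), 'contact_force': array([-0.90795538, -0.26690658, -0.55671104]), 'ft_torque': array([ 0.00347037,  0.06162284, -0.00726385]), 'grasp_force': 0.0, 'gripper_width': 1.0039166881322898}
top [3.76430633e-01 9.01027403e-04 1.32820050e+00]
side [ 0.10239908 -0.95209889  0.68561732]
```

View pics/top0.png

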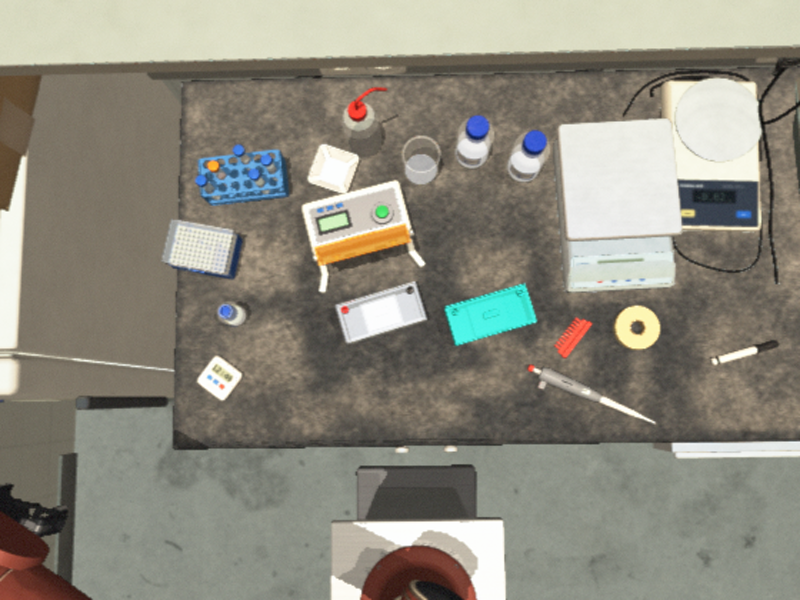

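View pics/side0.png

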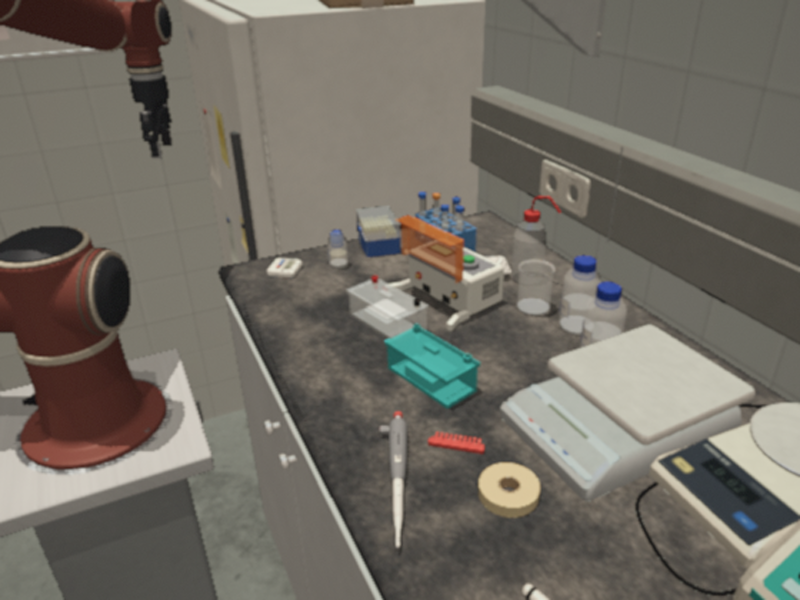

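Top view (800x600): the clear tank is at (381,312), with its red post at (345,311) and black post at (409,290). The turquoise look-alike is at (490,315). The clear tank fits the description: clear, red and black posts, in front of the unit. The unit is at (358,222), the green button at (382,212) and the orange cover at (365,243). I'll confirm this in a crop.

```bash
python3 - <<'E'
from h import *
import pickle
c=pickle.load(open("top0.pkl","rb"));f=np.array(c["frame"])
cr=f[120:245,205:365];cv2.imwrite("pics/crop1.png",cv2.resize(cr,(768,600),interpolation=cv2.INTER_CUBIC))
hsv=cv2.cvtColor(f,cv2.COLOR_BGR2HSV)
def cen(m,box):
    x0,y0,x1,y1=box;M=np.zeros_like(m);M[y0:y1,x0:x1]=m[y0:y1,x0:x1]
    ys,xs=np.nonzero(M);return xs,ys
g=cv2.inRange(hsv,(45,120,50),(80,255,255));xs,ys=cen(g,(250,130,300,170));print("button",len(xs),xs.mean(),ys.mean(),onz(c,xs.mean(),ys.mean(),.092))
r=cv2.inRange(hsv,(0,130,80),(6,255,255))|cv2.inRange(hsv,(172,130,80),(180,255,255));xs,ys=cen(r,(225,195,260,240));print("red",len(xs),xs.mean(),ys.mean(),onz(c,xs.mean(),ys.mean(),.071))
k=cv2.inRange(hsv,(0,0,0),(180,255,60));xs,ys=cen(k,(278,195,296,212));print("blk",len(xs),xs.mean(),ys.mean(),onz(c,xs.mean(),ys.mean(),.071))
o=cv2.inRange(hsv,(8,150,100),(22,255,255));xs,ys=cen(o,(205,140,300,190));print("orange",cv2.boxPoints(cv2.minAreaRect(np.c_[xs,ys].astype(np.float32))))
E
```

```text
button 53 266.77358490566036 147.66037735849056 [0.71195775 0.05512926 0.092     ]
red 18 240.88888888888889 216.27777777777777 [0.53617491 0.12556196 0.071     ]
blk 0 nan nan [nan nan nan]
orange [[219.35751 172.95857]
 [283.6425  156.04149]
 [287.08807 169.13475]
 [222.8031  186.05183]]<stdin>:11: RuntimeWarning: Mean of empty slice.
  ret = ret.dtype.type(ret / rcount)
```

View pics/crop1.png

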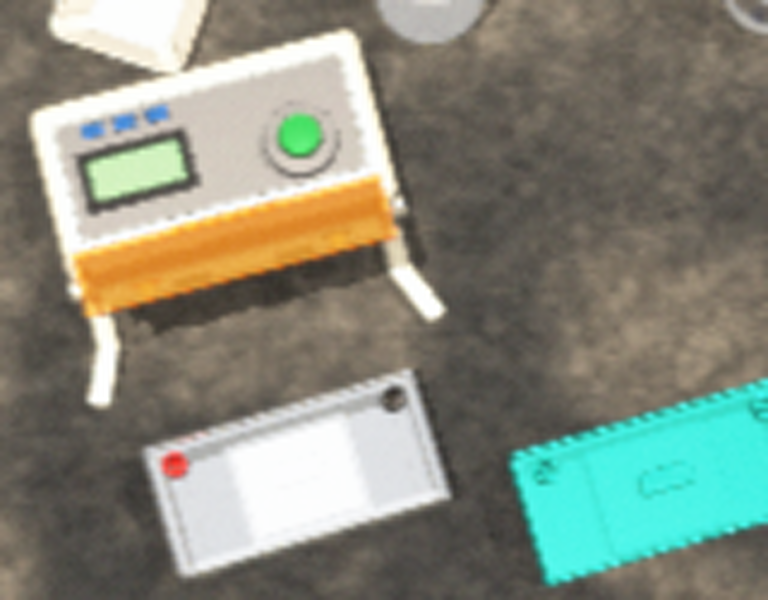

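The crop confirms it: the clear tank has corners at crop (145,448), (412,370), (450,495) and (183,577), with red and black posts on its housing side. The turquoise tray is the look-alike. Next I'll fit both poses from these points.

```bash
cat >> h.py <<'E'
def fit2(L,W):
    L,W=np.array(L)[:,:2],np.array(W)[:,:2];l=L-L.mean(0);w=W-W.mean(0)
    a=np.arctan2((l[:,0]*w[:,1]-l[:,1]*w[:,0]).sum(),(l*w).sum())
    R=np.array([[np.cos(a),-np.sin(a)],[np.sin(a),np.cos(a)]])
    o=W.mean(0)-R@L.mean(0);return o,a,R,W-(L@R.T+o)
E
python3 - <<'E'
from h import *
import pickle
c=pickle.load(open("top0.pkl","rb"))
q=lambda u,v,z:onz(c,205+u/4.8-.4,120+v/4.8-.4,z)
W=[q(32,112,.086),q(352,32,.086),q(382,178,.086),q(75,246,.086)]
W+=[onz(c,266.8,147.7,.092)]
L=[(.1,.093),(.1,-.093),(0,-.093),(0,.093),(.042,-.048)]
o,a,R,e=fit2(L,W);print("dock",o,a,"\n",e*1e3)
for p in((98,403),(438,312)):print("tip",R.T@(q(*p,.018)[:2]-o))
W=[q(145,448,.056),q(412,370,.056),q(450,495,.056),q(183,577,.056)]
L=[(-.034,-.075),(-.034,.075),(.035,.075),(.035,-.075)]
t,b,Rt,e=fit2(L,W);print("tank",t,b,"\n",e*1e3)
print("tank in dock",R.T@(t-o),"rel angle",(b-a)%(2*np.pi)-np.pi)
print("home world",R@[-.037,0]+o)
E
```

```text
dock [0.66158352 0.09253962] 0.22041410688364438 
 [[-9.50493574 -4.42008452]
 [-8.94244971  1.74404078]
 [ 6.63641792  8.56083055]
 [13.02206905 -6.06316366]
 [-1.21110152  0.17837685]]
tip [-0.06325975  0.09749473]
tip [-0.0580965  -0.10192352]
tank [0.53283413 0.05961345] -2.8659660871455905 
 [[ 2.10301232  1.9968162 ]
 [ 1.84559085 -0.81486052]
 [-1.21790112 -1.51052548]
 [-2.73070205  0.32856981]]
tank in dock [-0.13283333 -0.00398063] rel angle 0.05521245956055809
home world [0.62547866 0.08445017]
```

```bash
python3 - <<'E'
from h import *
import pickle
c=pickle.load(open("top0.pkl","rb"))
q=lambda u,v,z:onz(c,205+u/4.8-.4,120+v/4.8-.4,z)
W=[q(32,112,.086),q(352,32,.086),onz(c,266.8,147.7,.092),q(98,403,.018),q(438,312,.018)]
L=[(.1,.093),(.1,-.093),(.042,-.048),(-.06,.097),(-.06,-.097)]
o,a,R,e=fit2(L,W);print("dock",o,a,"\n",e*1e3)
t,b=np.array([.5328,.0596]),-2.866
print("tank in dock",R.T@(t-o),"rel angle",b-a+np.pi)
print("home",R@[-.037,0]+o,"xd",R[:,0],"edge upright",R@[0.0,0]+o,"btn",R@[.042,-.048]+o)
for d in [(-.2,0),(-.037-.035,0)]:print(d,R@d+o)
E
```

```text
dock [0.65750183 0.09057166] 0.2414089627466708 
 [[-3.0420952  -4.04899068]
 [-6.2809356   1.22142348]
 [ 2.09140423  1.05733984]
 [ 2.48675262  3.43034461]
 [ 4.74487395 -1.66011724]]
tank in dock [-0.12849016 -0.00026096] rel angle 0.03418369084312234
home [0.62157475 0.08172603] xd [0.9710021  0.23907097] edge upright [0.65750183 0.09057166] btn [0.70975933 0.05400454]
(-0.2, 0) [0.46330141 0.04275746]
(-0.07200000000000001, 0) [0.58758968 0.07335855]
```

Estimates: dock origin (0.6575, 0.0906), yaw 0.241. The tank is 0.091 m short of home, well centred, turned about 0.035 rad. I'll push with the open fingers (a wide, squaring contact), so I move behind the tank first.

{"method": "play_rows", "body": {
  "series": [
    [[0.017,-0.039,0,0,0,3.5,1],[0.017,-0.039,0,0,0,3.5,1],[0.017,-0.039,0,0,0,3.5,1],[0.017,-0.039,0,0,0,3.5,1],[0.017,-0.039,0,0,0,3.5,1],[0.017,-0.039,0,0,0,3.5,1],[0.017,-0.039,0,0,0,3.5,1],[0.017,-0.039,0,0,0,3.5,1],[0.017,-0.039,0,0,0,3.5,1],[0.017,-0.039,0,0,0,3.5,1]]
  ]
}}

```text
time: 1.1
tool_pos: [0.3989, 0.1899, 0.2309]
tool_rot: [-0.0, -0.119, 0.993, -0.0]
contact_force: [0.9, -0.2, -0.2]
gripper_width: 1.0
grasp_force: 0.0
```

{"method": "play_rows", "body": {
  "series": [
    [[0.016,-0.037,0,0,0,0,1],[0.016,-0.037,0,0,0,0,1],[0.016,-0.037,0,0,0,0,1],[0.016,-0.037,0,0,0,0,1],[0,0,-0.03,0,0,0,1],[0,0,-0.03,0,0,0,1],[0,0,-0.03,0,0,0,1],[0,0,0,0,0,0,1],[0,0,0,0,0,0,1]]
  ]
}}

```text
time: 2.0
tool_pos: [0.4624, 0.0436, 0.1411]
tool_rot: [-0.001, -0.118, 0.993, 0.0]
contact_force: [1.0, 0.1, 0.7]
gripper_width: 0.997
grasp_force: 0.0
```

```bash
python3 - <<'E'
from h import *
import pickle
s=manip.state();print(s["time"],s["tool_pos"],s["tool_rot"],s["contact_force"])
c=manip.grab_frame("wrist");f=np.array(c["frame"]);cv2.imwrite("pics/w1.png",f);pickle.dump(c,open("w1.pkl","wb"));print(c["mtx"],c["R"],c["t"])
E
```

```text
2.0 [0.46236971 0.04362926 0.14111051] [-7.22090872e-04 -1.17746848e-01  9.93043374e-01  1.27849760e-04] [0.98180059 0.14603233 0.71187121]
[[325.1922621    0.         277.90408699]
 [  0.         325.1922621  208.95035028]
 [  0.           0.           1.        ]] [[-2.34024619e-01  9.72230622e-01  3.09547809e-04]
 [ 9.37802453e-01  2.25653449e-01  2.63831536e-01]
 [ 2.56435248e-01  6.20333693e-02 -9.64568725e-01]] [ 0.06399488 -0.45315998  0.17053797]
```

View pics/w1.png

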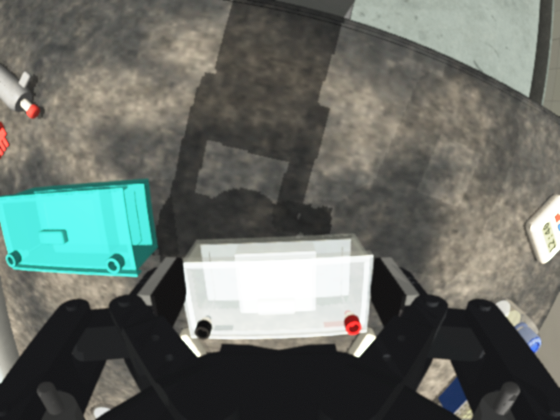

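The wrist view shows the tank near edge (rim) from (185,262) to (373,255), its bottom edge from (197,241) to (357,235), the posts at (204,328) black and (352,325) red, and the arm tips at (190,345) and (363,345). The turquoise tray is clear of the fingers.

```bash
cat >> h.py <<'E'
def fish(c,u,v,z):
    K,R,t=map(np.array,(c["mtx"],c["R"],c["t"]));p=np.array([(u-K[0,2]),(v-K[1,2])])/K[0,0];r=np.hypot(*p)
    d=R.T@np.r_[np.sin(r)*p/r,np.cos(r)];o=-R.T@t;return o+d*(z-o[2])/d[2]
E
python3 - <<'E'
from h import *
import pickle
c=pickle.load(open("w1.pkl","rb"));o=np.array([.6575,.0906]);a=.241;R=np.array([[np.cos(a),-np.sin(a)],[np.sin(a),np.cos(a)]])
for n,u,v,z in(("rimR",185,262,.056),("rimL",373,255,.056),("botR",197,241,0),("botL",357,235,0),("blk",204,326,.071),("red",352,323,.071),("tipR",190,345,.018),("tipL",363,345,.018)):
    X=fish(c,u,v,z);print(n,X.round(4),"dock",(R.T@(X[:2]-o)).round(4))
E
```

```text
rimR [ 0.5163 -0.0171  0.056 ] dock [-0.1628 -0.0709]
rimL [0.4758 0.1255 0.056 ] dock [-0.1681  0.0773]
botR [ 0.5206 -0.0199  0.    ] dock [-0.1593 -0.0746]
botL [0.4791 0.1265 0.    ] dock [-0.1647  0.0775]
blk [0.5622 0.008  0.071 ] dock [-0.1123 -0.0574]
red [0.5313 0.1233 0.071 ] dock [-0.1147  0.0619]
tipR [ 0.6338 -0.0089  0.018 ] dock [-0.0468 -0.091 ]
tipL [0.5908 0.1688 0.018 ] dock [-0.0461  0.0919]
```

{"method": "play_rows", "body": {
  "series": [
    [[0,0,-0.03,0,0,0,1],[0,0,-0.03,0,0,0,1],[0,0,-0.03,0,0,0,1],[0,0,-0.026,0,0,0,1],[0,0,-0.01,0,0,0,1],[0,0,0,0,0,0,1]]
  ]
}}

```text
time: 2.65
tool_pos: [0.4629, 0.0437, 0.0155]
tool_rot: [-0.0, -0.118, 0.993, 0.0]
contact_force: [0.7, -0.0, -0.3]
gripper_width: 1.002
grasp_force: 0.0
```

{"method": "play_rows", "body": {
  "series": [
    [[0.0097,0.0024,0,0,0,0,1],[0.0097,0.0024,0,0,0,0,1],[0.0058,0.0014,0,0,0,0,1],[0.0058,0.0014,0,0,0,0,1],[0.0058,0.0014,0,0,0,0,1],[0.0058,0.0014,0,0,0,0,1],[0.0058,0.0014,0,0,0,0,1],[0.0058,0.0014,0,0,0,0,1],[0,0,0,0,0,0,1]]
  ]
}}

```text
time: 3.55
tool_pos: [0.5183, 0.057, 0.0154]
tool_rot: [0.001, -0.118, 0.993, 0.0]
contact_force: [0.5, -0.7, 0.4]
gripper_width: 0.997
grasp_force: 0.0
```

```bash
python3 - <<'E'
from h import *
import pickle
s=manip.state();print(s["time"],s["tool_pos"],s["tool_rot"],s["contact_force"])
c=manip.grab_frame("wrist");w=np.array(c["frame"]);pickle.dump(c,open("w2.pkl","wb"))
c=manip.grab_frame("side");f=np.array(c["frame"])[140:260,220:380];f=cv2.resize(f,(560,420),interpolation=cv2.INTER_CUBIC)
cv2.imwrite("pics/w2.png",cv2.resize(np.hstack([w[130:,80:480],f[:290,50:450]]),(800,290)))
E
```

```text
3.55 [0.51828867 0.05698682 0.01540497] [ 1.06984374e-03 -1.17741698e-01  9.93043678e-01  4.20883035e-05] [ 0.4714108  -0.67223972  0.39435682]
```

View pics/w2.png

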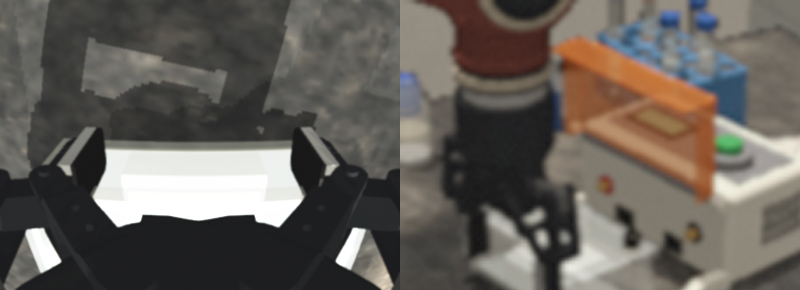

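The wrist view shows the pads at (90,160) and (305,160), with the tank's bright near edge at row 145. It is unclear whether the tank sits in front of the fingers, so I'll check by projection and a clearer crop.

```bash
python3 - <<'E'
from h import *
import pickle
c=pickle.load(open("w2.pkl","rb"));K,Rc,t=map(np.array,(c["mtx"],c["R"],c["t"]))
print("cam",-Rc.T@t)
def fp(X):
    p=Rc@np.array(X)+t;th=np.arctan2(np.hypot(p[0],p[1]),p[2]);q=p[:2]/np.hypot(p[0],p[1])*th*K[0,0];return (q+K[:2,2]-[80,130]).round(0)
o=np.array([.6575,.0906]);a=.241;R=np.array([[np.cos(a),-np.sin(a)],[np.sin(a),np.cos(a)]])
W=lambda x,y,z:np.r_[R@[x,y]+o,z]
tcp=R.T@(np.array([.5183,.0570])-o);print("tcp dock",tcp)
for z in(0,.056):
  for y in(-.073,.077):print("wall",z,y,fp(W(tcp[0]+.011,y,z)),"unmoved",fp(W(-.163,y,z)))
for y in(-.0425,.0425):
  for dx in(-.011,.011):print("tip",y,dx,fp(W(tcp[0]+dx,tcp[1]+y,.028)))
w=np.array(c["frame"])[220:360,60:500];cv2.imwrite("pics/w2c.png",cv2.resize(cv2.convertScaleAbs(w,alpha=.7),(792,252)))
f=np.array(manip.grab_frame("side")["frame"])[140:260,220:380];cv2.imwrite("pics/s2.png",cv2.resize(f,(800,600),interpolation=cv2.INTER_CUBIC))
E
```

```text
cam [0.45161776 0.04279719 0.15807668]
tcp dock [-0.14319653  0.00059445]
wall 0 -0.073 [ 66. 139.] unmoved [59. 88.]
wall 0 0.077 [329. 138.] unmoved [336.  86.]
wall 0.056 -0.073 [ 22. 194.] unmoved [  6. 129.]
wall 0.056 0.077 [373. 193.] unmoved [389. 127.]
tip -0.0425 -0.011 [ 99. 125.]
tip -0.0425 0.011 [105. 167.]
tip 0.0425 -0.011 [289. 124.]
tip 0.0425 0.011 [284. 166.]
```

View pics/s2.png

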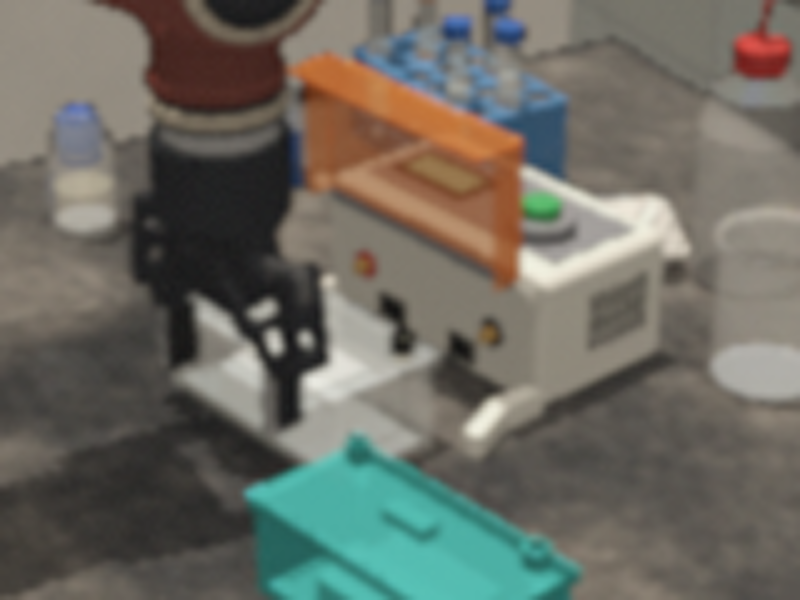

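The tank moved with the fingers (near wall bottom is at row 145, expected 139) and the fingers are behind its wall. I'll keep pushing.

{"method": "play_rows", "body": {
  "series": [
    [[0.0058,0.0014,0,0,0,0,1],[0.0058,0.0014,0,0,0,0,1],[0.0058,0.0014,0,0,0,0,1],[0.0058,0.0014,0,0,0,0,1],[0.0058,0.0014,0,0,0,0,1],[0.0058,0.0014,0,0,0,0,1],[0.0058,0.0014,0,0,0,0,1],[0,0,0,0,0,0,1]]
  ]
}}

```text
time: 4.5
tool_pos: [0.559, 0.0668, 0.0157]
tool_rot: [0.001, -0.118, 0.993, -0.0]
contact_force: [-1.2, 0.7, -0.4]
gripper_width: 1.0
grasp_force: 0.0
```

{"method": "play_rows", "body": {
  "series": [
    [[0.0029,0.0007,0,0,0,0,1],[0.0029,0.0007,0,0,0,0,1],[0.0029,0.0007,0,0,0,0,1],[0,0,0,0,0,0,1]]
  ]
}}

```text
time: 4.9
tool_pos: [0.567, 0.0688, 0.0155]
tool_rot: [0.001, -0.118, 0.993, -0.0]
contact_force: [-2.3, -1.0, 1.0]
gripper_width: 1.001
grasp_force: 0.5
```

{"method": "play_rows", "body": {
  "series": [
    [[0.0019,0.0005,0,0,0,0,1],[0.0019,0.0005,0,0,0,0,1],[0,0,0,0,0,0,1]]
  ]
}}

```text
time: 5.2
tool_pos: [0.5704, 0.0698, 0.0153]
tool_rot: [0.0, -0.118, 0.993, 0.0]
contact_force: [-1.7, -0.9, 2.1]
gripper_width: 1.004
grasp_force: 0.9
```

{"method": "play_rows", "body": {
  "series": [
    [[0.0019,0.0005,0,0,0,0,1],[0.0019,0.0005,0,0,0,0,1],[0,0,0,0,0,0,1]]
  ]
}}

```text
time: 5.5
tool_pos: [0.5742, 0.0708, 0.0152]
tool_rot: [0.0, -0.118, 0.993, 0.0]
contact_force: [-1.6, -0.5, 0.1]
gripper_width: 0.999
grasp_force: 0.9
```

{"method": "play_rows", "body": {
  "series": [
    [[0.0015,0.0004,0,0,0,0,1],[0.0015,0.0004,0,0,0,0,1],[0,0,0,0,0,0,1]]
  ]
}}

```text
time: 5.8
tool_pos: [0.5761, 0.0713, 0.0152]
tool_rot: [-0.001, -0.118, 0.993, -0.0]
contact_force: [-6.8, -1.6, 4.0]
gripper_width: 1.005
grasp_force: 3.6
```

Force rose to 7 N at the expected home position (TCP dock x about -0.084). I'll seat it a little more and look.

{"method": "play_rows", "body": {
  "series": [
    [[0.0012,0.0003,0,0,0,0,1],[0.0012,0.0003,0,0,0,0,1],[0,0,0,0,0,0,1],[0,0,0,0,0,0,1],[0,0,0,0,0,0,1]]
  ]
}}

```text
time: 6.3
tool_pos: [0.576, 0.0712, 0.0152]
tool_rot: [-0.005, -0.118, 0.993, -0.001]
contact_force: [-16.8, -5.0, 13.7]
gripper_width: 0.999
grasp_force: 9.0
```

{"method": "play_rows", "body": {
  "series": [
    [[-0.005,-0.0012,0,0,0,0,1],[-0.01,-0.0024,0,0,0,0,1],[-0.02,-0.005,0,0,0,0,1],[-0.03,-0.007,0,0,0,0,1],[-0.015,-0.004,0.03,0,0,0,1],[0,0,0.05,0,0,0,0],[0,0,0.05,0,0,0,0],[0,0,0.03,0,0,0,0],[0,0,0,0,0,0,0],[0,0,0,0,0,0,0]]
  ]
}}

```text
time: 7.3
tool_pos: [0.4998, 0.0526, 0.1761]
tool_rot: [0.002, -0.118, 0.993, -0.0]
contact_force: [-0.6, 0.4, -0.4]
gripper_width: 0.145
grasp_force: 0.0
```

```bash
python3 - <<'E'
from h import *
import pickle
s=manip.state();print(s["time"],s["tool_pos"],s["tool_rot"],s["contact_force"],s["gripper_width"])
fs=[]
for n,b in(("top",(200,110,320,240)),("side",(270,140,390,270))):
    c=manip.grab_frame(n);pickle.dump(c,open(n+"3.pkl","wb"));x0,y0,x1,y1=b;fs.append(cv2.resize(np.array(c["frame"])[y0:y1,x0:x1],(400,433),interpolation=cv2.INTER_CUBIC))
cv2.imwrite("pics/p3.png",np.hstack(fs))
E
```

```text
7.3 [0.49982    0.05257411 0.17611399] [ 1.50590462e-03 -1.17784294e-01  9.93038057e-01 -1.00457192e-04] [-0.63835682  0.4030344  -0.36923058] 0.1452690080627951
```

View pics/p3.png

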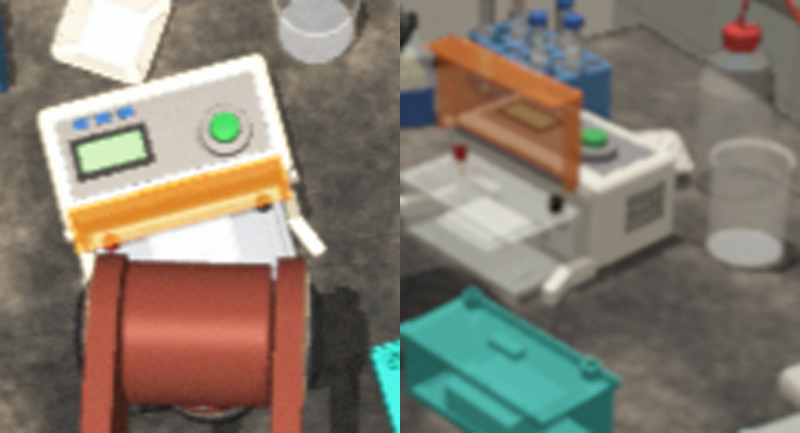

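The tank is home, square between the arms, with both posts under the cover edge. Next, the closed fingertips go over the cover to its housing side.

{"method": "play_rows", "body": {
  "series": [
    [[0,0,0.035,0,0,0,0],[0,0,0.035,0,0,0,0],[0.039,0.0095,0,0,0,0,0],[0.039,0.0095,0,0,0,0,0],[0.039,0.0095,0,0,0,0,0],[0.039,0.0095,0,0,0,0,0],[0.041,0.0095,0,0,0,0,0],[0,0,0,0,0,0,0]]
  ]
}}

```text
time: 8.2
tool_pos: [0.6982, 0.1007, 0.2386]
tool_rot: [-0.004, -0.118, 0.993, 0.0]
contact_force: [-0.8, -0.4, -0.2]
gripper_width: -0.004
grasp_force: 0.0
```

{"method": "play_rows", "body": {
  "series": [
    [[0,0,-0.03,0,0,0,0],[0,0,-0.03,0,0,0,0],[0,0,-0.02,0,0,0,0],[0,0,-0.016,0,0,0,0],[0,0,0,0,0,0,0]]
  ]
}}

```text
time: 8.7
tool_pos: [0.6935, 0.0998, 0.1445]
tool_rot: [-0.004, -0.118, 0.993, 0.0]
contact_force: [-0.2, -0.5, -0.7]
gripper_width: 0.001
grasp_force: 0.0
```

```bash
python3 - <<'E'
from h import *
s=manip.state();print(s["time"],s["tool_pos"],s["tool_rot"],s["contact_force"],s["gripper_width"])
f=np.array(manip.grab_frame("side")["frame"])[110:240,230:400];cv2.imwrite("pics/s4.png",cv2.resize(f,(784,600),interpolation=cv2.INTER_CUBIC))
o=np.array([.6575,.0906]);a=.241;R=np.array([[np.cos(a),-np.sin(a)],[np.sin(a),np.cos(a)]])
p=[]
for d in(90,85,80,70,60,50,40,30,20,10,0):
    t=np.radians(d);r=.068;x=-.004-r*np.cos(t)+.001*np.sin(t)+.011;z=.081+r*np.sin(t)+.001*np.cos(t);p.append(np.r_[R@[x,0]+o,z]);print(d,p[-1].round(4))
E
```

```text
8.7 [0.69348312 0.09980681 0.14446903] [-3.81629634e-03 -1.17712760e-01  9.93040302e-01  3.18351961e-04] [-0.24350112 -0.51671225 -0.71052175] 0.0014221290922009752
90 [0.6653 0.0925 0.149 ]
85 [0.6595 0.0911 0.1488]
80 [0.6538 0.0897 0.1481]
70 [0.6426 0.0869 0.1452]
60 [0.6321 0.0844 0.1404]
50 [0.6226 0.082  0.1337]
40 [0.6143 0.08   0.1255]
30 [0.6076 0.0783 0.1159]
20 [0.6026 0.0771 0.1052]
10 [0.5994 0.0763 0.0938]
0 [0.5983 0.076  0.082 ]
```

View pics/s4.png

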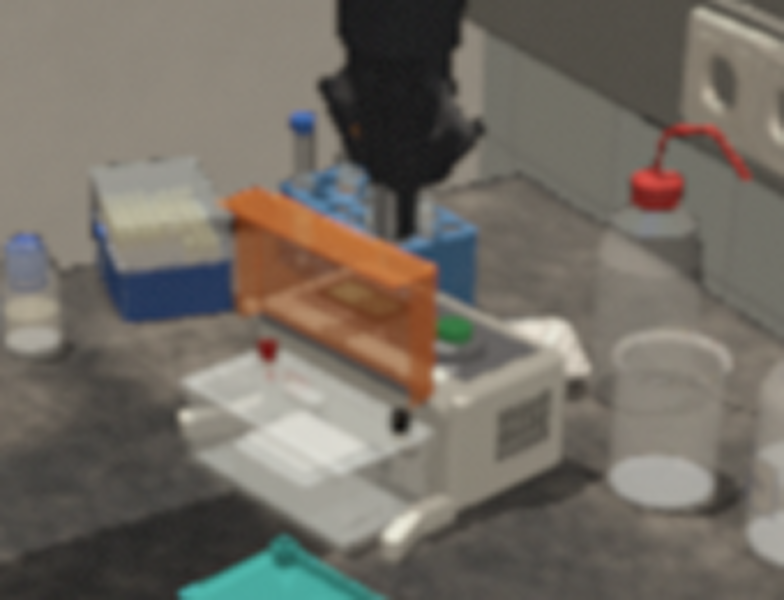

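The closed fingers are behind the cover at (400,210), and the cover is clear. Now I follow the hinge arc.

{"method": "play_rows", "body": {
  "series": [
    [[-0.014,-0.0036,0.002,0,0,0,0],[-0.014,-0.0036,0.002,0,0,0,0],[-0.006,-0.0014,0,0,0,0,0],[-0.006,-0.0014,-0.001,0,0,0,0],[-0.011,-0.0027,-0.003,0,0,0,0],[-0.0105,-0.0026,-0.005,0,0,0,0],[-0.0095,-0.0024,-0.0065,0,0,0,0],[0,0,0,0,0,0,0]]
  ]
}}

```text
time: 9.55
tool_pos: [0.624, 0.0821, 0.1368]
tool_rot: [-0.001, -0.118, 0.993, 0.0]
contact_force: [-0.6, 0.1, -0.2]
gripper_width: -0.003
grasp_force: 0.0
```

{"method": "play_rows", "body": {
  "series": [
    [[-0.0083,-0.002,-0.008,0,0,0,0],[-0.0067,-0.0017,-0.0097,0,0,0,0],[-0.005,-0.0012,-0.0107,0,0,0,0],[-0.0032,-0.0008,-0.0114,0,0,0,0],[-0.0011,-0.0003,-0.006,0,0,0,0],[0,0,-0.004,0,0,0,0],[0,0,0,0,0,0,0]]
  ]
}}

```text
time: 10.25
tool_pos: [0.6005, 0.0763, 0.0869]
tool_rot: [-0.001, -0.118, 0.993, 0.0]
contact_force: [-0.6, -0.5, -0.1]
gripper_width: -0.002
grasp_force: 0.0
```

{"method": "play_rows", "body": {
  "series": [
    [[0,0,-0.003,0,0,0,0],[0,0,-0.002,0,0,0,0],[0,0,0,0,0,0,0]]
  ]
}}

```text
time: 10.55
tool_pos: [0.6012, 0.0764, 0.083]
tool_rot: [0.0, -0.118, 0.993, 0.0]
contact_force: [-0.3, -0.5, -0.3]
gripper_width: 0.001
grasp_force: 0.0
```

```bash
python3 - <<'E'
from h import *
f=np.array(manip.grab_frame("side")["frame"])[110:240,230:400];cv2.imwrite("pics/s5.png",cv2.resize(f,(784,600),interpolation=cv2.INTER_CUBIC))
E
```

```text
(no output)
```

View pics/s5.png

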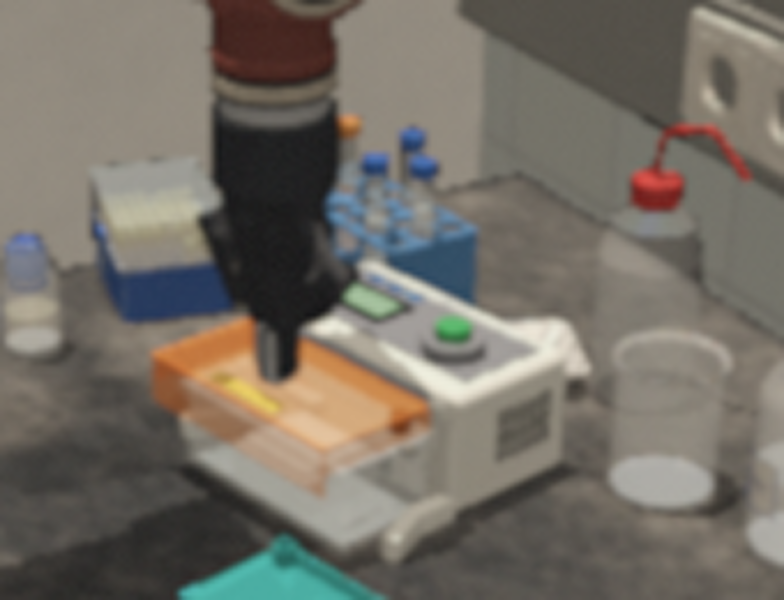

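The cover is nearly level over the tank, with the fingertips on it at (278,375). I'll press on until force shows it's against its stop.

{"method": "play_rows", "body": {
  "series": [
    [[0,0,-0.002,0,0,0,0],[0,0,-0.001,0,0,0,0],[0,0,0,0,0,0,0],[0,0,0,0,0,0,0]]
  ]
}}

```text
time: 11.0
tool_pos: [0.6014, 0.0763, 0.082]
tool_rot: [0.0, -0.118, 0.993, -0.0]
contact_force: [-4.3, 0.1, 8.7]
gripper_width: -0.001
grasp_force: 4.2
```

{"method": "play_rows", "body": {
  "series": [
    [[0,0,-0.001,0,0,0,0],[0,0,-0.001,0,0,0,0],[0,0,0,0,0,0,0],[0,0,0,0,0,0,0]]
  ]
}}

```text
time: 11.4
tool_pos: [0.6015, 0.0763, 0.0819]
tool_rot: [-0.0, -0.118, 0.993, -0.0]
contact_force: [-8.9, -0.2, 17.8]
gripper_width: -0.0
grasp_force: 8.6
```

It stops at z = 0.082 against rising force, so the cover is shut. Now I lift and go above the button at about (0.711, 0.0545).

{"method": "play_rows", "body": {
  "series": [
    [[0,0,0.02,0,0,0,0],[0,0,0.04,0,0,0,0],[0.037,-0.0073,0.01,0,0,0,0],[0.037,-0.0073,0,0,0,0,0],[0.037,-0.0073,0,0,0,0,0],[0,0,0,0,0,0,0],[0,0,0,0,0,0,0]]
  ]
}}

```text
time: 12.1
tool_pos: [0.7119, 0.0542, 0.147]
tool_rot: [-0.001, -0.118, 0.993, 0.0]
contact_force: [-0.3, 0.2, 0.6]
gripper_width: -0.003
grasp_force: 0.0
```

```bash
python3 - <<'E'
from h import *
s=manip.state();print(s["time"],s["tool_pos"],s["contact_force"])
o=np.array([.6575,.0906])
c=manip.grab_frame("wrist");a=np.array(c["frame"])
hsv=cv2.cvtColor(a,cv2.COLOR_BGR2HSV);g=cv2.inRange(hsv,(45,120,50),(75,255,255));ys,xs=np.nonzero(g);print(len(xs),xs.min(),xs.max(),ys.min(),ys.max(),fish(c,xs.mean(),ys.mean(),.093))
d=manip.grab_frame("side");f=np.array(d["frame"])
h2=cv2.cvtColor(f,cv2.COLOR_BGR2HSV);g=cv2.inRange(h2,(45,120,50),(75,255,255));g[:170]=0;g[:,:310]=0;g[190:]=0;g[:,350:]=0;ys,xs=np.nonzero(g);print(len(xs),xs.mean(),ys.mean(),onz(d,xs.mean(),ys.mean(),.093))
f=f[110:240,230:400]
cv2.imwrite("pics/p6.png",np.hstack([cv2.resize(a,(400,300)),cv2.resize(f,(392,300),interpolation=cv2.INTER_CUBIC)]))
E
```

```text
12.1 [0.71192332 0.05423638 0.14702244] [-0.26154552  0.18780696  0.58121889]
1101 258 295 211 247 [0.71137787 0.05509088 0.093     ]
21 328.04761904761904 181.1904761904762 [0.71801832 0.06797999 0.093     ]
```

View pics/p6.png

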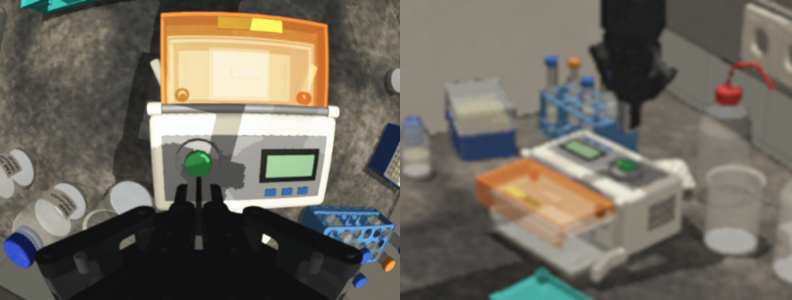

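Wrist view: the cover is closed over the tank and the button is just under the fingers at (198,163), measured (0.711, 0.055). The two-view height of its top is about 0.10. Now I press.

{"method": "play_rows", "body": {
  "series": [
    [[-0.001,0.0005,-0.02,0,0,0,0],[0,0,-0.02,0,0,0,0],[0,0,-0.004,0,0,0,0],[0,0,-0.003,0,0,0,0],[0,0,0,0,0,0,0],[0,0,0,0,0,0,0]]
  ]
}}

```text
time: 12.8
tool_pos: [0.7112, 0.0552, 0.1029]
tool_rot: [0.001, -0.118, 0.993, -0.0]
contact_force: [-2.3, 0.7, 3.7]
gripper_width: -0.003
grasp_force: 1.7
```

{"method": "play_rows", "body": {
  "series": [
    [[0,0,-0.002,0,0,0,0],[0,0,-0.002,0,0,0,0],[0,0,0,0,0,0,0],[0,0,0,0,0,0,0]]
  ]
}}

```text
time: 13.2
tool_pos: [0.7117, 0.0551, 0.1018]
tool_rot: [0.001, -0.118, 0.993, -0.0]
contact_force: [-9.1, 0.4, 16.4]
gripper_width: -0.003
grasp_force: 8.3
```

Force is 16 N at z = 0.102, a hard stop. I'll release in steps to confirm how far the button travelled.

{"method": "play_rows", "body": {
  "series": [
    [[0,0,0.0045,0,0,0,0],[0,0,0,0,0,0,0],[0,0,0,0,0,0,0]]
  ]
}}

```text
time: 13.5
tool_pos: [0.712, 0.0551, 0.1023]
tool_rot: [0.002, -0.118, 0.993, -0.0]
contact_force: [1.1, 1.1, 3.8]
gripper_width: 0.001
grasp_force: 1.8
```

{"method": "play_rows", "body": {
  "series": [
    [[0,0,0.0015,0,0,0,0],[0,0,0,0,0,0,0],[0,0,0,0,0,0,0]]
  ]
}}

```text
time: 13.8
tool_pos: [0.7115, 0.0549, 0.1031]
tool_rot: [0.001, -0.118, 0.993, -0.0]
contact_force: [2.0, -0.3, 3.2]
gripper_width: -0.006
grasp_force: 1.6
```

{"method": "play_rows", "body": {
  "series": [
    [[0,0,0.0015,0,0,0,0],[0,0,0,0,0,0,0],[0,0,0,0,0,0,0]]
  ]
}}

```text
time: 14.1
tool_pos: [0.711, 0.0547, 0.1043]
tool_rot: [-0.0, -0.118, 0.993, -0.0]
contact_force: [1.2, 0.5, 2.0]
gripper_width: -0.002
grasp_force: 1.3
```

The spring reads 3.8, 3.2 and 2.0 N at 102.3, 103.1 and 104.3 mm, which fits full 5 mm travel with the bottom at 102 mm. Retract and verify.

{"method": "play_rows", "body": {
  "series": [
    [[0,0,0.02,0,0,0,0],[0,0,0.05,0,0,0,0],[0,0,0.05,0,0,0,0],[-0.035,0.03,0.03,0,0,0,0],[-0.035,0.035,0.0,0,0,0,0],[-0.035,0.035,0,0,0,0,0],[-0.035,0.035,0,0,0,0,0],[-0.035,0.035,0,0,0,0,0],[0,0,0,0,0,0,0],[0,0,0,0,0,0,0]]
  ]
}}

```text
time: 15.1
tool_pos: [0.5377, 0.2225, 0.2506]
tool_rot: [-0.001, -0.119, 0.993, -0.001]
contact_force: [-0.1, 0.1, 0.5]
gripper_width: -0.002
grasp_force: 0.0
```

```bash
python3 - <<'E'
from h import *
import pickle
o=np.array([.6575,.0906]);a=.241;R=np.array([[np.cos(a),-np.sin(a)],[np.sin(a),np.cos(a)]])
s=manip.state();print(s["time"],s["tool_pos"],s["contact_force"])
c=manip.grab_frame("side");f=np.array(c["frame"])
h=cv2.cvtColor(f,cv2.COLOR_BGR2HSV);m=cv2.inRange(h,(5,110,80),(22,255,255));m[:170]=0;m[:,:255]=0;m[230:]=0;m[:,335:]=0
n,l,st,ce=cv2.connectedComponentsWithStats(m);i=1+st[1:,4].argmax();print(st[i])
W=lambda x,y,z:np.r_[R@[x,y]+o,z]
for th in(0,.1):
  for y in(.081,-.081):print("expected outer edge",th,y,proj(c,W(-.004-.089*np.cos(th),y,.082+.089*np.sin(th))).round(1))
P=cv2.approxPolyDP(cv2.convexHull(np.argwhere(l==i)[:,::-1].astype(np.int32)),2,True)[:,0];print(P.tolist())
E
```

```text
15.1 [0.53773806 0.22250868 0.25060651] [-0.06120196  0.07948366  0.51791946]
[263 178  60  27 711]
expected outer edge 0 0.081 [262.5 185.8]
expected outer edge 0 -0.081 [299.6 207. ]
expected outer edge 0.1 0.081 [262.5 183. ]
expected outer edge 0.1 -0.081 [299.7 204. ]
[[322, 201], [317, 204], [278, 204], [263, 196], [263, 186], [286, 178], [320, 196]]
```

The cover corner at (263,186) matches the shut prediction (262.5,185.8), and the robot is clear. Handing in.

```bash
python3 -c "
from plant import manip
print(manip.job_done())"
```

```text
the job is handed in; nothing more can be done
None
```

The job is handed in at about 15 s of the 64 s allowed: tank pushed home against the stops, cover shut, start button pressed fully and released, arm clear. The judging result was not shown, and I saw no direct reading of the contact pins.

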